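# Close the strainer pot of a cooling-water manifold

### The arm

A 7-joint arm with a two-finger parallel gripper is mounted at the origin on the work surface. World frame = base frame: x ahead of the robot, y to its left, z up, the work surface at z = 0. Lengths are in m, angles in rad, forces in N, time in s.
With the tool pointing down it reaches from about 0.4 to 0.85 m from the base axis. Payload 6.9 kg.
Tool frame: the origin (TCP) lies midway between the tips of the shut fingers; the grasp point (between the pads) lies behind it (ctrl.pinch_z is the z of the grasp point in the tool frame, in m); z points along the fingers, y is the direction in which the jaws open and shut (so a half turn about z gives the same grasp; the last joint's range is limited). The gripper opens to 85 mm and grips with 20 to 120 N. Pads are 22 mm wide; open, the fingers measure 114 mm over their backs; the gripper's body (76 mm by 85 mm) begins 54 mm behind the grasp point. The pads swing forward as they close: fully open they stand 13 mm farther back than shut.
Start: joints at [1.454, 0.507, -0.238, 1.5, 0.126, 1.149, -0.155], TCP at [0.137, -0.61, 0.231] pointing down, gripper open.
Joint ranges: [-3.08, 3.08], [-0.24, 2.05], [-1.43, 1.35], [0, 2.5], [-1.52, 4.66], [0.17, 1.96], [-2.89, 2.89]. Speed limits (rad/s): [2.39, 2.39, 3.14, 3.14, 3.14, 3.14, 3.14].

### API

Orientations are given as a unit quaternion [w, x, y, z].
In Python, from station import ctrl, get_state, vision, ticket, models gives the robot as it stands. Calls block until the motion is done:
- ctrl.movep(position, orientation): joint-space move of the TCP to a pose.
- ctrl.movel(position, frame=None, max_speed=0.15): straight line of the TCP; frame=None keeps the orientation; max_speed is the mean speed in m/s.
- ctrl.set_joints(angles): joint-space move.
- ctrl.ungrasp() and ctrl.close_gripper(force=None): open the fingers fully, or close them until they stop; force is the grip in N (None keeps the last).
- ctrl.pause(seconds).
- ctrl.ik(position, orientation): joint angles nearest the present ones, or None.
- get_state(): the state.
- vision.grab_frame(name): name is "scene" or "top" or "wrist"; returns (picture, depth): 400x640x3 uint8, blue, green, red; 400x640 float32, m along the optical axis (not along the pixel's ray), 0 where there is no reading.
- vision.camera_info(name): a dict with "mtx" (3x3 intrinsics, pixels), "R" (3x3) and "t" (3): a world point X has camera coordinates R X + t; the wrist camera has in their place "hand_eye" (4x4, takes a point from camera to tool coordinates, whose origin is the TCP and whose axes are the flange's). Camera axes: x right, y down, z forward; pixel columns grow to the right and rows downward; lengths in m; the calibration is good to about 2 mm. A picture is of the moment at which its call begins: read the wrist's pose just before it. camera_info takes no time and is no camera call.
A pose or a line that the arm cannot do raises ctrl.Unreachable and nothing moves.
- ticket.close_job(): hands the job in, once; it reports no verdict.
Trained networks look in the newest picture that a camera, given by its name, has taken for a name from the list of things; names that differ only in an ending like _2 or _b are one class to them, and where a whole thing is asked for, a point or a joint stands for the part that bears it (a point fixed in the world has none). Each returns a list of dicts, best first, with "p" (0 to 1); they miss things now and then, are a little off and sometimes report something else, mostly with a low value. They report only what shows in the picture. A call takes as long as a camera call. They do not tell look-alikes from the thing itself.
- models.recognise(camera, target): "point" ([column, row] in pixels, amid what is visible of it).
- models.masks_of(camera, target): "mask" (400x640 bool, what is visible of it) and "point" ([column, row] in pixels, amid what is visible of it).
The state is a dict: "time": time; "qpos": joint angles; "qd": joint speeds; "tau": joint torques, N m; "tcp_pos": TCP position; "eef_rot": TCP orientation; "contact_force": force on the tool from outside, world axes, zero at the start; "wrist_torque": the same for the moment, N m; "width": finger opening in m.
Only numpy, scipy, OpenCV 4.12 (cv2) and the standard library are available. Lean on these libraries where they do the work, as an engineer would, in place of code of your own. Each camera call takes 0.05 s, during which the arm holds its last target. There are 200 camera calls.

### The job

Pick up the black bayonet cap by its paddle handle, set it upright into the mouth of the strainer pot between the two lugs, and twist it clockwise (seen from above) until its ramps are firmly tight under the lugs. Feel for the tightness and do not force it; then let go, and leave the other things on the bench alone.

Things in the scene. Friction and masses are not known exactly. Their poses are not given: they have to be found in the camera images.
- cap_handle (a point): Centre of the loose black cap's upright paddle handle: 56 mm long (its x axis), 14 mm thick (y), 38 mm high; the point lies on the cap's axis (z, up), 45 mm above the cap's flat underside and 19 mm below the paddle's top. Under the paddle is a round core 54 mm across, from the underside to 26 mm above it. The cap stands upright on the bench, 180 to 300 g.
- cap: The same cap, origin at the centre of its underside, axes as cap_handle. Two helical flanges run round its core out to radius 37 mm, on the +y and -y sides, 108 degrees each; the two gaps between them lie at the paddle's ends (+x, -x).
- cap_ramp (a point): Low end of one flange, top side, at radius 33 mm (the other flange is the same, half a turn round). Seen from above each flange's clockwise end is thin and low, its top 4.5 mm above the underside; the top climbs 7 mm per rad towards the other end, so a clockwise turn wedges it under a lug and draws the cap down.
- mouth (a point): Centre of the round open mouth of the bolted-down strainer pot, level with the rim, 106 mm above the bench; z up, x towards one lug. Collar inside radius 40 mm, outside 48 mm. The cap drops in when paddle and lugs are in line (x axes parallel, either way round, within about 0.25 rad), with about 2 mm to spare sideways.
- lug (a point): One of two equal lugs pointing inwards from the collar at the pot's +x and -x; the point is its middle, radius 35 mm, level with the rim. Each: 34 degrees wide, 6 mm thick, in to radius 29 mm. The cap turns freely for 0.4 to 1.1 rad, then its ramps meet the lugs and draw it down: 1 mm (up to 0.3 rad more; about 20 N on the lugs, 0.5 to 1 N m while it turns) is firmly tight, 2 mm too much. It stays when let go.
- pot: The pot: black square foot 120 mm, clear bowl, grey collar; origin under its centre on the bench, axes as mouth. In the bowl a white sprung filter cartridge (18 N per mm) carries the cap's underside. Its top lies 11.5 to 15 mm below the rim, different each time and not measured, so the turn at which the cap gets tight differs too.
- fitting: Bystander: brass hose fitting standing on the bench, 32 mm across, 45 mm high; origin under its centre.
- handwheel: Bystander: loose black hand wheel 53 mm across, 28 mm high; origin under its centre.
- brush: Bystander: brush lying on the bench; origin under its middle.
- driver: Bystander: screwdriver lying on the bench; origin under its middle.
There are look-alikes about, which are no part of the job. Leave any turquoise look-alike of the cap alone.

How it is judged:
By the outcome, as a careful person would: the job done as asked, in the order asked, and still so for the second after the job is handed in, with the robot touching nothing.
It also fails if it takes over 61 s, if anything falls off the work surface, if the arm or the gripper's body presses on something with over 40 N, if the wrist force passes 120 N, or if a joint passes its speed limit or range.

## Working session

There is one attempt and no reset: what is moved stays moved. The work goes in short steps, each a Python script; the robot and the scene stay as the last script left them, time stands still between calls to the robot, and variables do not carry over. Pictures are saved under pics/ and viewed, about 8 in all and at most 12, crops included, and the job is handed in when it is done.

```bash
ls; mkdir -p pics; python3 - <<'E'
from station import ctrl,get_state,vision,models
import cv2,numpy as np
s=get_state();print(s['time'],s['tcp_pos'],s['eef_rot'],ctrl.pinch_z)
ims=[]
for c in ("scene","top"):
    im,d=vision.grab_frame(c);cv2.imwrite(f"pics/{c}0.png",im)
    np.save(f"{c}_d.npy",d)
    for n in ("cap","cap_handle","pot","mouth","lug"):
        print(c,n,[(np.round(r['point']).tolist(),round(r['p'],2)) for r in models.recognise(c,n)][:4])
    i=vision.camera_info(c);print(np.round(i['mtx'],1).tolist(),(-i['R'].T@i['t']).round(3))
    ims.append(im)
cv2.imwrite("pics/both.png",cv2.resize(np.vstack(ims),(480,600))) if 0 else None
E
```

```text
pics
0.0 [ 0.13731577 -0.60920395  0.23043232] [-8.83259163e-04  9.93853501e-01  1.10699711e-01 -1.14581802e-04] -0.0187
scene cap [([426.0, 274.0], 0.79), ([400.0, 247.0], 0.67), ([361.0, 219.0], 0.6), ([336.0, 171.0], 0.56)]
scene cap_handle [([363.0, 223.0], 0.81), ([395.0, 250.0], 0.65)]
scene pot []
scene mouth [([333.0, 169.0], 0.72)]
scene lug [([336.0, 167.0], 0.9)]
[[381.5, 0.0, 325.7], [0.0, 381.5, 202.1], [0.0, 0.0, 1.0]] [0.933 0.58  0.742]
top cap [([308.0, 224.0], 0.86), ([273.0, 231.0], 0.79), ([244.0, 239.0], 0.75)]
top cap_handle [([312.0, 223.0], 0.72), ([276.0, 234.0], 0.7), ([242.0, 238.0], 0.69), ([311.0, 173.0], 0.61)]
top pot [([372.0, 240.0], 0.78), ([276.0, 232.0], 0.4)]
top mouth [([368.0, 242.0], 0.69), ([274.0, 228.0], 0.44)]
top lug [([272.0, 230.0], 0.72), ([372.0, 239.0], 0.61), ([440.0, 204.0], 0.17)]
[[430.1, 0.0, 318.7], [0.0, 430.1, 192.1], [0.0, 0.0, 1.0]] [0.364 0.007 1.388]
```

```bash
python3 - <<'E'
import cv2,numpy as np
a=cv2.imread("pics/top0.png");b=cv2.imread("pics/scene0.png")
a=cv2.resize(a[120:320,200:467],(800,600),interpolation=cv2.INTER_CUBIC)
cv2.imwrite("pics/topcrop.png",a)
cv2.imwrite("pics/scenecrop.png",cv2.resize(b[110:310,260:527],(800,600),interpolation=cv2.INTER_CUBIC))
E
```

```text
(no output)
```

View pics/topcrop.png

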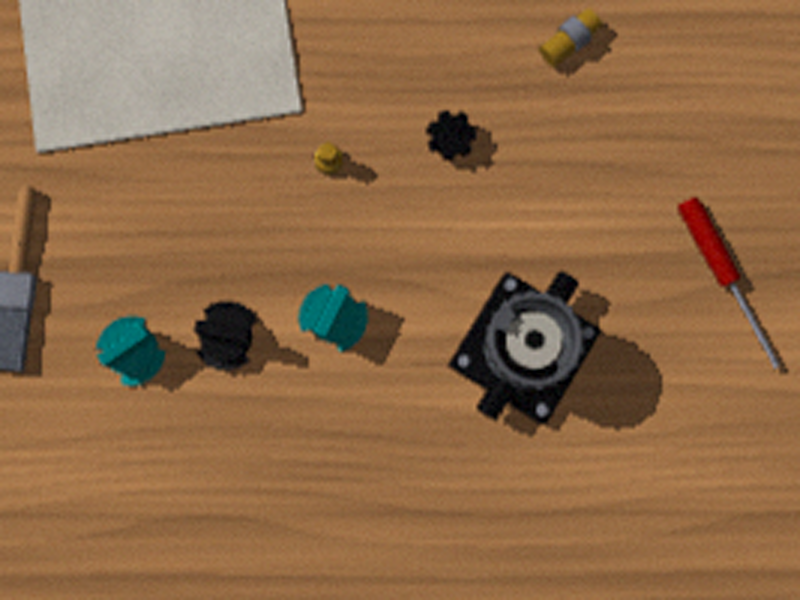

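View pics/scenecrop.png

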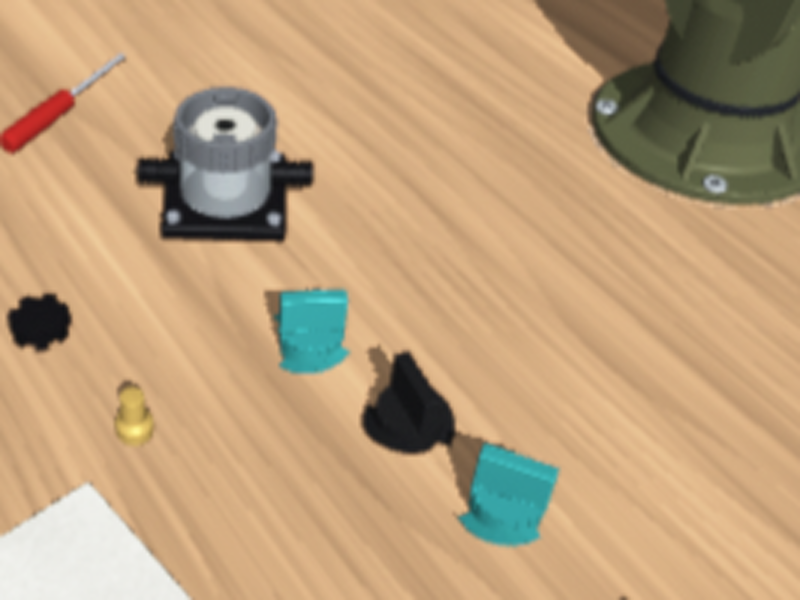

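Three cap-like things in the top view: turquoise (243,238), black (275,232) and turquoise (311,225). The black one in the middle, with its upright paddle, fits the description. The pot is at about (378,233). I'll go and look from close by.

```bash
cat > h.py <<'E'
from station import ctrl,get_state,vision,models,ticket
import cv2,numpy as np
from scipy.spatial.transform import Rotation as Ro
def rot(q): return Ro.from_quat(np.roll(q,-1)).as_matrix()
def quat(yaw):  # tool z down, tool x axis at yaw in world
    R=np.array([[np.cos(yaw),np.sin(yaw),0],[np.sin(yaw),-np.cos(yaw),0],[0,0,-1]])
    return np.roll(Ro.from_matrix(R).as_quat(),1)
def pose(c):   # camera->world R, origin
    i=vision.camera_info(c)
    if 'R' in i: return i['mtx'],i['R'].T,-i['R'].T@i['t']
    s=get_state();T=np.array(i['hand_eye']);R=rot(s['eef_rot'])
    return i['mtx'],R@T[:3,:3],R@T[:3,3]+s['tcp_pos']
def onplane(px,z,P):
    K,R,o=P; px=np.atleast_2d(np.asarray(px,float))
    d=(R@np.linalg.inv(K)@np.c_[px,np.ones(len(px))].T).T
    return o+d*((z-o[2])/d[:,2])[:,None]
def cloud(d,P):
    K,R,o=P; v,u=np.indices(d.shape)
    ray=np.stack([(u-K[0,2])/K[0,0],(v-K[1,2])/K[1,1],np.ones_like(d)],-1)*d[...,None]
    return ray@R.T+o
E
python3 - <<'E'
from h import *
P=pose("top")
for n,p,z in (("black",(275,232),.03),("tqL",(243,238),.03),("tqR",(311,225),.03),("pot",(379,233),.106)): print(n,onplane(p,z,P).round(3))
i=vision.camera_info("wrist");print(np.round(i['hand_eye'],3).tolist(),np.round(i['mtx'],0).tolist())
for n,p in (("cap",onplane((275,232),.03,P)[0]),("pot",onplane((379,233),.106,P)[0])):
  for yaw in np.arange(-3,3.2,.5):
    q=ctrl.ik([p[0],p[1],.27],quat(yaw)); print(n,round(yaw,1),None if q is None else np.round(q,2)[[0,6]])
E
```

```text
black [[0.504 0.158 0.03 ]]
tqL [[0.486 0.259 0.03 ]]
tqR [[0.526 0.044 0.03 ]]
pot [[ 0.491 -0.16   0.106]]
[[0.001, -0.947, -0.32, 0.082], [1.0, 0.001, 0.0, 0.001], [0.0, -0.32, 0.947, -0.142], [0.0, 0.0, 0.0, 1.0]] [[326.0, 0.0, 324.0], [0.0, 326.0, 197.0], [0.0, 0.0, 1.0]]
cap -3.0 [0.41 0.79]
cap -2.5 [0.41 1.29]
cap -2.0 [0.41 1.79]
cap -1.5 [0.41 2.29]
cap -1.0 [-0.97 -2.48]
cap -0.5 [-0.6  -2.28]
cap 0.0 [ 0.34 -2.39]
cap 0.5 [ 0.38 -1.95]
cap 1.0 [ 0.42 -1.52]
cap 1.5 [ 0.41 -0.99]
cap 2.0 [ 0.37 -0.42]
cap 2.5 [0.34 0.11]
cap 3.0 [0.41 0.51]
pot -3.0 [1.   1.48]
pot -2.5 [1.04 1.92]
pot -2.0 [1.04 2.42]
pot -1.5 [ 0.36 -2.85]
pot -1.0 [ 0.45 -2.39]
pot -0.5 [ 0.53 -1.94]
pot 0.0 [ 0.67 -1.51]
pot 0.5 [ 0.73 -1.05]
pot 1.0 [ 0.78 -0.59]
pot 1.5 [ 0.84 -0.13]
pot 2.0 [0.89 0.32]
pot 2.5 [0.91 0.81]
pot 3.0 [0.97 1.24]
```

```bash
python3 - <<'E'
from h import *
for n,(x,y,z),yaw in (("pot",(.491,-.16,.30),1.5),("cap",(.504,.158,.22),2.0)):
    ctrl.movep([x,y,z],quat(yaw)); ctrl.pause(.2)
    P=pose("wrist"); im,d=vision.grab_frame("wrist")
    np.savez(f"{n}.npz",im=im,d=d,K=P[0],R=P[1],o=P[2])
    for t in (("mouth","lug","pot") if n=="pot" else ("cap","cap_handle","cap_ramp")):
        print(n,t,[(np.round(r['point']).tolist(),round(r['p'],2)) for r in models.recognise("wrist",t)][:4])
    cv2.imwrite(f"pics/w{n}.png",im); print(get_state()['time'],get_state()['tcp_pos'].round(4))
E
```

```text
pot mouth [([324.0, 138.0], 0.75)]
pot lug [([318.0, 139.0], 0.67)]
pot pot [([320.0, 140.0], 0.78)]
3.0667 [ 0.491  -0.1602  0.3   ]
cap cap [([324.0, 167.0], 0.96), ([356.0, 69.0], 0.91), ([302.0, 260.0], 0.67)]
cap cap_handle [([324.0, 166.0], 0.87), ([356.0, 69.0], 0.66), ([306.0, 262.0], 0.56), ([238.0, 356.0], 0.44)]
cap cap_ramp [([354.0, 67.0], 0.91), ([301.0, 257.0], 0.67), ([324.0, 168.0], 0.66)]
4.7083 [0.5042 0.1575 0.2201]
```

View pics/wpot.png

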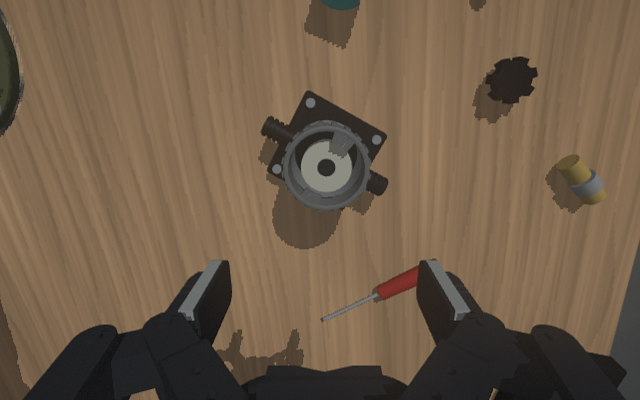

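View pics/wcap.png

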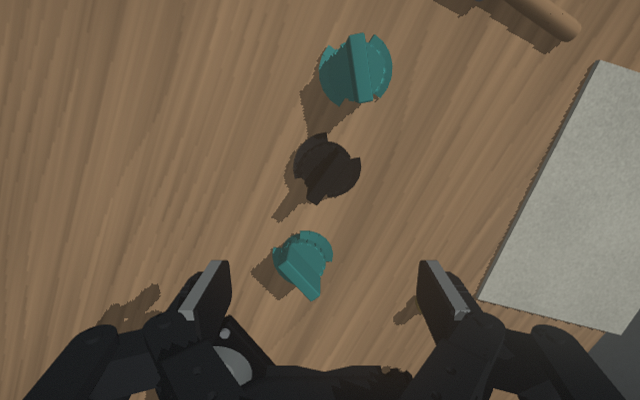

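The wrist views show the pot centre at about (326,165) and the black cap at about (326,167), between two turquoise ones. Next, measure both from the depth images.

```bash
python3 - <<'E'
from h import *
from scipy.optimize import least_squares
z=np.load("cap.npz"); C=cloud(z['d'],(z['K'],z['R'],z['o']))
near=(np.hypot(C[...,0]-.504,C[...,1]-.158)<.05)&(z['d']>0)
print("z pct",np.percentile(C[near][:,2],[1,50,90,99,100]).round(4))
m=near&(C[...,2]>.050)&(C[...,2]<.066)
p=C[m][:,:2]; r=cv2.minAreaRect((p*1e3).astype(np.float32)); print("paddle",m.sum(),r, p.mean(0), np.median(C[m][:,2]))
zt=np.median(C[m][:,2]); 
w,V=np.linalg.eigh(np.cov(p.T)); print("yaw",np.arctan2(V[1,1],V[0,1]),np.sqrt(w*12))
im=z['im']
q=im[110:225,265:385]; q=cv2.resize(cv2.convertScaleAbs(q,alpha=2.5,beta=0),(480,460),interpolation=cv2.INTER_CUBIC)
# pot
z2=np.load("pot.npz"); P=(z2['K'],z2['R'],z2['o']); C2=cloud(z2['d'],P)
near=(np.hypot(C2[...,0]-.491,C2[...,1]+.16)<.07)&(z2['d']>0)
print("pot z pct",np.percentile(C2[near][:,2],[1,50,90,95,99,100]).round(4))
m2=near&(C2[...,2]>.100)&(C2[...,2]<.112)
p=C2[m2][:,:2]
# Fit circle on mask of outer hull
h=cv2.convexHull((p*1e3).astype(np.float32))
print("encl",cv2.minEnclosingCircle(h)); 
c=np.array(cv2.minEnclosingCircle(h)[0])/1e3
f=least_squares(lambda a:np.hypot(h[:,0,0]/1e3-a[0],h[:,0,1]/1e3-a[1])-a[2],[*c,.048]);print("fit",f.x)
c=f.x[:2]; 
d=p-c; rr=np.hypot(*d.T); a=np.arctan2(d[:,1],d[:,0]); s=(rr<.0385)&(rr>.027)
H,e=np.histogram(np.degrees(a[s]),36,(-180,180)); print(dict(zip(e.astype(int),H)))
print("lug yaw", np.angle(np.exp(2j*a[s]).sum())/2)
q2=cv2.resize(cv2.convertScaleAbs(z2['im'][105:225,260:390],alpha=2,beta=0),(498,460),interpolation=cv2.INTER_CUBIC)
qq=np.zeros((460,40,3),np.uint8)
cv2.imwrite("pics/crops.png",cv2.resize(np.hstack([q,q2]),(800,376)))
E
```

```text
z pct [-0.0016  0.2864  0.304   0.3081  0.3103]
paddle 928 ((507.7882995605469, 156.6499786376953), (55.95199203491211, 14.294666290283203), 79.25773620605469) [0.50724585 0.15828452] 0.06314007662143828
yaw 1.3861980134095027 [0.01479934 0.05623884]
pot z pct [3.000e-04 3.654e-01 3.823e-01 3.844e-01 3.874e-01 3.893e-01]
encl ((493.12017822265625, -161.97332763671875), 48.71797561645508)
fit [ 0.49299592 -0.16188271  0.048374  ]
{np.int64(-180): np.int64(0), np.int64(-170): np.int64(0), np.int64(-160): np.int64(0), np.int64(-150): np.int64(6), np.int64(-140): np.int64(53), np.int64(-130): np.int64(50), np.int64(-120): np.int64(50), np.int64(-110): np.int64(28), np.int64(-100): np.int64(0), np.int64(-90): np.int64(0), np.int64(-80): np.int64(0), np.int64(-70): np.int64(0), np.int64(-60): np.int64(0), np.int64(-50): np.int64(0), np.int64(-40): np.int64(0), np.int64(-30): np.int64(0), np.int64(-20): np.int64(0), np.int64(-10): np.int64(0), np.int64(0): np.int64(0), np.int64(10): np.int64(0), np.int64(20): np.int64(0), np.int64(30): np.int64(2), np.int64(40): np.int64(49), np.int64(50): np.int64(53), np.int64(60): np.int64(54), np.int64(70): np.int64(30), np.int64(80): np.int64(0), np.int64(90): np.int64(0), np.int64(100): np.int64(0), np.int64(110): np.int64(0), np.int64(120): np.int64(0), np.int64(130): np.int64(0), np.int64(140): np.int64(0), np.int64(150): np.int64(0), np.int64(160): np.int64(0), np.int64(170): np.int64(0)}
lug yaw 1.002536184941877
```

View pics/crops.png

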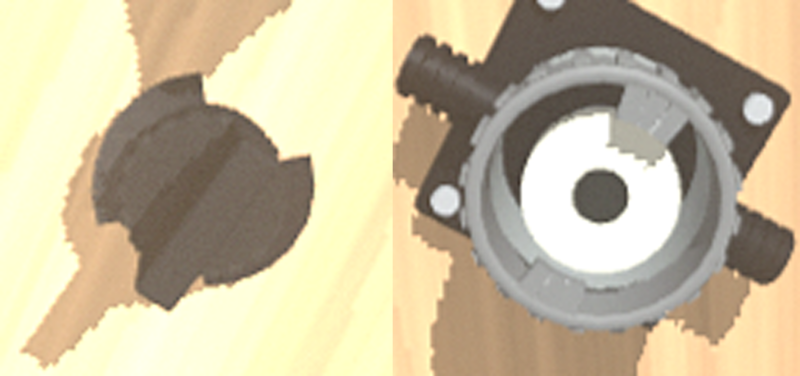

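```bash
python3 - <<'E'
from h import *
for n,c,rm in (("cap",(.5075,.157),.12),("pot",(.493,-.162),.13)):
    z=np.load(n+".npz"); C=cloud(z['d'],(z['K'],z['R'],z['o']));ok=(z['d']>0)&(C[...,2]<.15)
    r=np.hypot(C[...,0]-c[0],C[...,1]-c[1])
    H,e=np.histogram(C[ok&(r<.055)][:,2]*1e3,np.arange(-10,125,2));print(n,[(int(a),int(b)) for a,b in zip(e,H) if b])
    print("table",np.median(C[ok&(r<rm)&(C[...,2]<.012)][:,2]))
z=np.load("cap.npz");P=(z['K'],z['R'],z['o']);C=cloud(z['d'],P)
n=(np.hypot(C[...,0]-.5075,C[...,1]-.157)<.04)&(z['d']>0)
for lo,hi in ((.05,.058),(.058,.061),(.061,.067)):
    m=n&(C[...,2]>lo)&(C[...,2]<hi); print(lo,m.sum(),cv2.minAreaRect((C[m][:,:2]*1e3).astype(np.float32)))
# top camera estimates
d=np.load("top_d.npy");C=cloud(d,pose("top"))
for c,a,b in (((.5075,.157),.045,.075),((.493,-.162),.099,.118)):
    m=(np.hypot(C[...,0]-c[0],C[...,1]-c[1])<.055)&(d>0)&(C[...,2]>a)&(C[...,2]<b)
    print("top",m.sum(),cv2.minAreaRect((C[m][:,:2]*1e3).astype(np.float32)),np.median(C[m][:,2]),cv2.minEnclosingCircle((C[m][:,:2]*1e3).astype(np.float32)))
E
```

```text
cap [(-4, 124), (-2, 3027), (0, 893), (2, 26), (4, 102), (6, 117), (8, 127), (10, 117), (12, 133), (14, 135), (16, 92), (18, 14), (20, 18), (22, 32), (24, 881), (26, 251), (28, 15), (30, 17), (32, 15), (34, 20), (36, 11), (38, 21), (40, 15), (42, 20), (44, 18), (46, 17), (48, 19), (50, 17), (52, 20), (54, 18), (56, 20), (58, 24), (60, 72), (62, 614), (64, 143)]
table -0.0005532926748395006
pot [(14, 65), (16, 956), (18, 283), (20, 16), (22, 14), (24, 17), (26, 25), (28, 17), (30, 19), (32, 13), (34, 21), (36, 19), (38, 29), (40, 21), (42, 34), (44, 39), (46, 66), (48, 48), (50, 39), (52, 37), (54, 37), (56, 39), (58, 37), (60, 43), (62, 38), (64, 40), (66, 31), (68, 36), (70, 31), (72, 19), (74, 33), (76, 57), (78, 58), (80, 57), (82, 57), (84, 64), (86, 59), (88, 71), (90, 112), (92, 1497), (94, 573), (96, 68), (98, 72), (100, 244), (102, 260), (104, 1365), (106, 270)]
table -0.0006660887137027172
0.05 75 ((501.8635559082031, 159.89913940429688), (55.29433822631836, 11.106843948364258), 67.25615692138672)
0.058 35 ((508.0726013183594, 157.69384765625), (53.66225814819336, 14.154913902282715), 79.30010223388672)
0.061 818 ((507.8473205566406, 156.60748291015625), (55.92692947387695, 14.144807815551758), 79.59822082519531)
top 92 ((507.10821533203125, 160.5106658935547), (56.35453414916992, 14.264798164367676), 79.12020874023438) 0.06377561554447542 ((505.2745361328125, 160.91973876953125), 28.283227920532227)
top 278 ((492.170654296875, -157.71759033203125), (91.74121856689453, 93.9671859741211), 41.626983642578125) 0.1051483551318495 ((491.90966796875, -157.85755920410156), 48.48866271972656)
```

Paddle top is at 64 mm, as expected (26+38), and the top and wrist cameras agree on the cap-to-pot offset to within 0.3 mm. Grasp now.

```bash
python3 - <<'E'
from h import *
def st(n):
    s=get_state();print(n,round(s['time'],2),s['tcp_pos'].round(4),'w',round(s['width'],4),'F',s['contact_force'].round(1),'M',s['wrist_torque'].round(2),'q7',round(s['qpos'][6],2))
x,y,Y=.5078,.1566,1.387
ctrl.movep([x,y,.14],quat(Y)); st('above')
ctrl.movel([x,y,.030]); st('down')
ctrl.close_gripper(100); ctrl.pause(.2); st('closed')
ctrl.movel([x,y,.10]); ctrl.pause(.2); st('lift')
ctrl.movel([x,y,.19]); ctrl.movep([.4930,-.1619,.19],quat(1.0025)); ctrl.pause(.3); st('over pot')
im,d=vision.grab_frame("wrist"); 
im2,d2=vision.grab_frame("scene")
np.save("held_d.npy",d)
a=cv2.convertScaleAbs(im[100:400,120:520],alpha=1.8); b=cv2.resize(im2[90:240,250:450],(400,300))
cv2.imwrite("pics/held.png",np.hstack([a,b]))
E
```

```text
above 5.33 [0.508  0.1571 0.1404] w 0.0858 F [ 0.1  0.1 -0.1] M [-0.01 -0.01  0.  ] q7 -0.99
down 6.22 [0.5084 0.157  0.0308] w 0.0852 F [-0.5 -1.  -0.6] M [-0.02  0.   -0.03] q7 -1.13
closed 7.08 [0.5079 0.1566 0.0303] w 0.0123 F [-0.9 -0.2  5.3] M [-0.18  0.33 -0.01] q7 -1.13
lift 7.89 [0.5072 0.1563 0.0989] w 0.0129 F [-0.1  0.  -1.9] M [-0.02 -0.02  0.01] q7 -1.04
over pot 10.16 [ 0.4933 -0.161   0.1901] w 0.0127 F [ 0.4 -0.7 -2.4] M [-0.02 -0.01 -0.03] q7 -0.65
```

View pics/held.png

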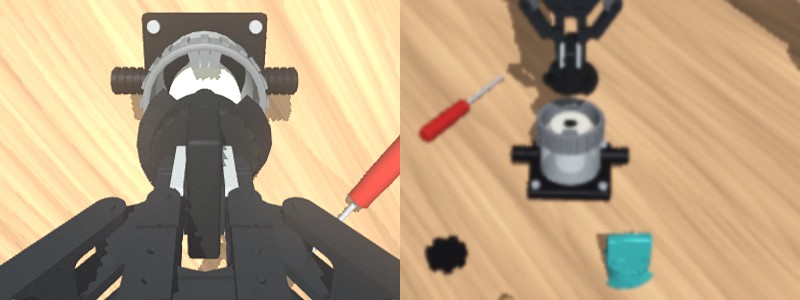

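The cap is held upright (about 2.4 N), with the paddle in line with the lugs. I'll measure cap and rim in the same wrist frame before lowering.

```bash
python3 - <<'E'
from h import *
from scipy.optimize import least_squares
s=get_state();P=pose("wrist"); d=np.load("held_d.npy"); C=cloud(d,P)
R=rot(s['eef_rot']);print("tool z",R[:,2].round(4),"yaw",np.arctan2(R[1,0],R[0,0]))
T=(C-s['tcp_pos'])@R; ok=d>0
m=ok&(abs(T[...,1])<.009)&(abs(T[...,0])<.035)&(T[...,2]<-.028)&(T[...,2]>-.040)
print("paddle in tool",m.sum(),cv2.minAreaRect((T[m][:,:2]*1e3).astype(np.float32)),np.median(T[m][:,2]))
mm=ok&(T[...,2]<.012)&(T[...,2]>-.003)&(np.hypot(T[...,0],T[...,1])<.045)
print("core top z",np.median(T[mm][:,2]))
m=ok&(C[...,2]>.102)&(C[...,2]<.109)&(np.hypot(C[...,0]-.493,C[...,1]+.162)<.053)
p=C[m][:,:2]*1e3; r=np.hypot(*(p-[493,-161.9]).T); q=p[r>46]
f=least_squares(lambda a:np.hypot(*(p-a).T)[np.hypot(*(p-[493,-161.9]).T)>40.5]-44,[493,-161.9],loss='soft_l1')
print("rim centre",f.x,m.sum())
E
```

```text
tool z [ 1.e-04 -0.e+00 -1.e+00] yaw 1.0034753694746699
paddle in tool 4791 ((0.5385475158691406, 0.11592483520507812), (17.90357208251953, 55.877784729003906), 89.2748794555664) -0.03314134254986254
core top z 0.0049118250794068456
rim centre [ 492.88400626 -162.51036777] 2164
```

```bash
python3 - <<'E'
from h import *
ctrl.movel([.4930,-.1625,.142],quat(1.0025)); ctrl.pause(.2)
s=get_state(); print(s['tcp_pos'].round(4)); off=np.array([.4930,-.1623])-s['tcp_pos'][:2]
tx,ty=np.array([.4930,-.1625])+off
for z in np.arange(.140,.1175,-.002 if 0 else -.0015):
    ctrl.movel([tx,ty,z],max_speed=.03); s=get_state()
    print(round(s['time'],2),round(z,4),s['tcp_pos'].round(4),s['contact_force'].round(1),s['wrist_torque'].round(2))
    F=s['contact_force']
    if F[2]>4 or np.hypot(*F[:2])>12: break
E
```

```text
[ 0.4937 -0.1626  0.143 ]
11.18 0.14 [ 0.4922 -0.1623  0.1402] [-0.8 -0.6 -3. ] [0.   0.02 0.  ]
11.43 0.1385 [ 0.4922 -0.1622  0.1384] [ 0.4  0.8 -2. ] [-0.02 -0.01  0.  ]
11.68 0.137 [ 0.4922 -0.1622  0.1369] [-0.1  0.  -1.3] [-0.01 -0.01 -0.07]
11.93 0.1355 [ 0.4922 -0.1622  0.1354] [-0.3 -0.1 -2.9] [ 0.03 -0.01  0.02]
12.18 0.134 [ 0.4922 -0.1622  0.1339] [ 0.1  0.  -2.2] [ 0.03  0.01 -0.02]
12.43 0.1325 [ 0.4922 -0.1622  0.1324] [ 0.4  0.4 -3.2] [ 0.06 -0.04  0.01]
12.68 0.131 [ 0.4922 -0.1622  0.1309] [ 0.4 -0.4 -2.5] [-0.02 -0.01  0.03]
12.93 0.1295 [ 0.4922 -0.1622  0.1294] [ 0.4 -0.1 -1.6] [-0.01  0.    0.03]
13.18 0.128 [ 0.4922 -0.1622  0.1279] [-0.4  0.4 -1.8] [-0.03  0.08  0.03]
13.43 0.1265 [ 0.4922 -0.1622  0.1264] [ 0.3  0.3 -1.4] [-0.01  0.03  0.03]
13.68 0.125 [ 0.4922 -0.1622  0.1249] [ 0.3  0.4 -1.8] [0.03 0.03 0.01]
13.93 0.1235 [ 0.4925 -0.1623  0.124 ] [-2.5 -0.7  3.7] [ 0.13  0.45 -0.02]
14.18 0.122 [ 0.4925 -0.1623  0.1234] [-4.9  0.4 15.5] [0.19 1.22 0.01]
```

Seated: contact at TCP z≈0.1243, so the underside is about 12.5 mm below the rim, past the lugs. Unload and begin the twist.

```bash
cat > tw.py <<'E'
from h import *
def yawnow():
    R=rot(get_state()['eef_rot']); return np.arctan2(R[1,0],R[0,0])
def step(x,y,z,Y,pr=True):
    t0=get_state()['time']; ctrl.movel([x,y,z],quat(Y),max_speed=.03); ctrl.pause(.1)
    M=[];F=[]
    for _ in range(3): s=get_state(); M.append(s['wrist_torque']);F.append(s['contact_force']); ctrl.pause(.02)
    M=np.mean(M,0);F=np.mean(F,0)
    if pr: print(round(s['time'],1),'Y',round(Y,3),'act',round(yawnow(),3),'z',round(z,4),s['tcp_pos'].round(4),'F',F.round(1),'M',M.round(2),flush=True)
    return F,M
E
python3 - <<'E'
from tw import *
x,y,z=.4930,-.1623,.1242
F,M=step(x,y,z,1.0025)
Y=1.0025
while Y>.56:
    Y-=.07; F,M=step(x,y,z,Y)
    if abs(M[2])>.3 or F[2]>10: break
    if F[2]>4: z+=.0003
E
```

```text
14.6 Y 1.002 act 1.002 z 0.1242 [ 0.4933 -0.1623  0.1242] F [ 0.2 -0.1  2.1] M [-0.01 -0.02 -0.02]
15.0 Y 0.932 act 0.934 z 0.1242 [ 0.4931 -0.1623  0.1242] F [-0.4 -0.   1.7] M [-0.04  0.    0.01]
15.4 Y 0.862 act 0.864 z 0.1242 [ 0.493  -0.1622  0.1242] F [ 0.  -0.4  2.2] M [-0.    0.09  0.  ]
15.8 Y 0.792 act 0.794 z 0.1242 [ 0.493  -0.1622  0.1242] F [-0.1  0.4  2.2] M [0.08 0.12 0.02]
16.2 Y 0.722 act 0.724 z 0.1242 [ 0.493  -0.1622  0.1242] F [-0.3 -0.   1.2] M [0.07 0.1  0.02]
16.6 Y 0.652 act 0.654 z 0.1242 [ 0.493  -0.1623  0.1242] F [-1.1 -0.4  1.8] M [0.09 0.16 0.01]
17.0 Y 0.582 act 0.584 z 0.1242 [ 0.493  -0.1623  0.1242] F [-0.8  0.2  1.9] M [0.08 0.13 0.02]
17.4 Y 0.512 act 0.514 z 0.1242 [ 0.4931 -0.1623  0.1242] F [-0.3  0.3  1.2] M [ 0.1   0.13 -0.03]
```

```bash
python3 - <<'E'
from tw import *
x,y,z=.4930,-.1623,.1241
Y=.5125; hit=None; z0=None
while Y>-.45:
    Y-=.03
    if hit: z-=.00021
    F,M=step(x,y,z,Y)
    z+=np.clip(F[2]*.00006,-.0003,.0003) if hit else 0
    if hit is None and (abs(M[2])>.12 or F[2]<-2): hit=Y; z0=get_state()['tcp_pos'][2]; print("contact",Y)
    if abs(M[2])>.55 or np.linalg.norm(F)>15: break
    if hit and z0-get_state()['tcp_pos'][2]>.0009: break
    if hit and hit-Y>.2: break
E
```

```text
17.8 Y 0.482 act 0.483 z 0.1241 [ 0.493  -0.1623  0.1241] F [-1.3  0.6  2.9] M [ 0.06  0.21 -0.02]
18.2 Y 0.452 act 0.453 z 0.1241 [ 0.493  -0.1623  0.1241] F [-0.7  0.2  2.6] M [ 0.07  0.24 -0.01]
18.6 Y 0.422 act 0.423 z 0.1241 [ 0.493  -0.1623  0.1241] F [-0.9 -0.3  1.5] M [ 0.07  0.17 -0.05]
19.0 Y 0.392 act 0.393 z 0.1241 [ 0.4929 -0.1623  0.124 ] F [-0.4 -0.1 -1.1] M [ 0.02  0.05 -0.01]
19.4 Y 0.362 act 0.363 z 0.1241 [ 0.4929 -0.1622  0.1239] F [ 0.9 -0.1 -4.9] M [-0.03 -0.18  0.04]
contact 0.3624999999999998
19.8 Y 0.332 act 0.333 z 0.1239 [ 0.4929 -0.1623  0.1238] F [ 1.4 -0.1 -6.3] M [-0.03 -0.19  0.17]
20.2 Y 0.302 act 0.303 z 0.1234 [ 0.493  -0.1623  0.1235] F [ 0.3  0.5 -0.6] M [0.03 0.05 0.22]
20.6 Y 0.272 act 0.273 z 0.1231 [ 0.4931 -0.1623  0.1234] F [-0.4  0.2  2.9] M [0.13 0.21 0.27]
21.0 Y 0.242 act 0.243 z 0.1231 [ 0.4931 -0.1623  0.1232] F [-0.6  0.3  2.7] M [0.11 0.17 0.37]
21.4 Y 0.212 act 0.213 z 0.123 [ 0.4931 -0.1623  0.1231] F [-0.6 -0.1  1.7] M [0.11 0.05 0.5 ]
21.8 Y 0.182 act 0.183 z 0.1229 [ 0.4931 -0.1623  0.1229] F [0.  0.  1.1] M [ 0.13 -0.06  0.59]
```

Contact was at yaw ≈0.41. It's now 0.59 N m with about 1.2 mm of draw, inside the firm band. Release, rise and check.

```bash
python3 - <<'E'
from tw import *
ctrl.ungrasp(); ctrl.pause(.2); s=get_state(); print(s['contact_force'].round(1),s['width'])
ctrl.movel([.4930,-.1623,.30],quat(.1825)); ctrl.pause(.3)
s=get_state();P=pose("wrist"); im,d=vision.grab_frame("wrist"); C=cloud(d,P)
r=np.hypot(C[...,0]-.493,C[...,1]+.162)
m=(d>0)&(r<.035)&(C[...,2]>.147)&(C[...,2]<.165)
zt=np.median(C[m][:,2]); m&=abs(C[...,2]-zt)<.004
print(s['time'],"paddle",m.sum(),cv2.minAreaRect((C[m][:,:2]*1e3).astype(np.float32)),"top",zt)
w,V=np.linalg.eigh(np.cov(C[m][:,:2].T)); print("yaw",np.arctan(V[1,1]/V[0,1]))
m=(d>0)&(r<.05)&(r>.0415)&(abs(C[...,2]-.1055)<.004); print("rim",np.median(C[m][:,2]))
m=(d>0)&(r<.026)&(C[...,2]>.112)&(C[...,2]<.126); print("core",np.median(C[m][:,2]))
A=np.c_[C[m][:,:2]-[.493,-.162],np.ones(m.sum())]; print("core tilt",np.linalg.lstsq(A,C[m][:,2],rcond=None)[0].round(4))
b,_=vision.grab_frame("scene")
cv2.imwrite("pics/end.png",np.hstack([cv2.resize(cv2.convertScaleAbs(im[80:230,220:420],alpha=1.8),(400,300)),cv2.resize(b[100:280,240:480],(400,300))]))
E
```

```text
[-0.6 -0.  -0.5] 0.08508833025902254
24.3083 paddle 915 ((493.99273681640625, -162.4241180419922), (55.54685592651367, 13.780869483947754), 10.905869483947754) top 0.15594600132343112
yaw 0.196194769640713
rim 0.10516481373040398
core 0.11813378608002242
core tilt [0.0002 0.0007 0.1181]
```

View pics/end.png

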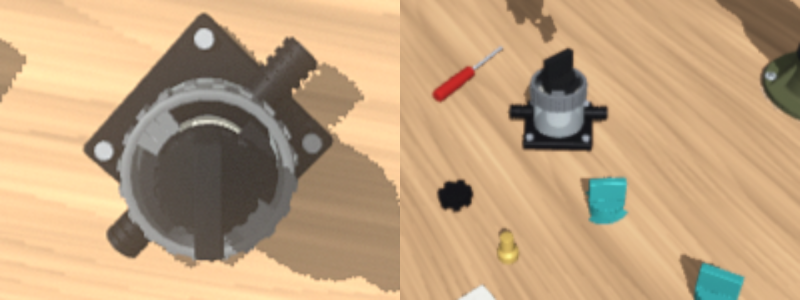

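```bash
python3 -c "
from h import *
print(ticket.close_job(), get_state()['time'])"
```

```text
the job is handed in; nothing more can be done
the job is handed in; nothing more can be done
```

The black cap is in the pot mouth, twisted clockwise until tight, and released. I handed the job in at about 24 s on the robot clock.

- **Grasp and seating:** I picked up the black cap, which stood between the two turquoise look-alikes, by its paddle. It went between the lugs and onto the cartridge without catching, about 12.5 mm below the rim.
- **Tightening:** The cap turned freely for about 0.6 rad. The ramps then met the lugs, and I turned about 0.2 rad more, lowering the gripper with the cap. I stopped at 0.59 N m.
- **Draw-down:** The two estimates disagree slightly. The tool's height gives about 1.2 mm and the turn angle about 1.5 mm. Both lie between the 1 mm that is firmly tight and the 2 mm that is too much.
- **Last check, after letting go:** The cap sits level and centred to about 1 mm. Its paddle was at 0.196 rad against the tool's 0.183 rad, which matches the 0.013 rad offset measured while it was held, so it did not spring back. In the last scene view, which takes in only part of the bench, the other things looked unmoved. The gripper was well clear of everything.

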